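# Spring out the folded hook and hang the spanner between its neighbours

## Robot

A 7-joint arm with a two-finger parallel gripper is mounted at the origin on a cart in front of the work surface, level with it; the furniture and walls round the work are solid. World frame = base frame: x ahead of the robot, y to its left, z up, the work surface at z = 0. Lengths are in m, angles in rad, forces in N, time in s.
With the tool pointing down it reaches from about 0.4 to 0.9 m from the base axis. Payload 5.5 kg.
Tool frame: the origin (TCP) lies midway between the tips of the shut fingers; the grasp point (between the pads) lies 19 mm behind it (bot.tcp_to_grasp is the distance from the TCP to the grasp point, in m); z points along the fingers, y is the line along which they close (so a half turn about z gives the same grasp; the last joint's range is limited). The gripper opens to 85 mm and grips with 20 to 120 N. Pads are 22 mm wide; open, the fingers measure 114 mm over their backs; the gripper's body (76 mm by 85 mm) begins 54 mm behind the grasp point. The pads swing forward as they close: fully open they stand 13 mm farther back than shut.
Start: joints at [1.555, 0.501, -0.427, 1.55, 0.221, 1.138, -0.21], TCP at [0.179, -0.625, 0.231] pointing down, gripper open.
Joint ranges: [-2.88, 2.88], [-0.31, 2.03], [-1.54, 1.56], [0.2, 2.42], [-1.41, 4.55], [0.19, 2.02], [-2.57, 2.57]. Speed limits (rad/s): [2.57, 2.57, 3.14, 3.14, 3.14, 3.14, 3.14].

## Interface

Orientations are given as [roll, pitch, yaw] about the fixed x, y, z axes, in that order (R = Rz(yaw) Ry(pitch) Rx(roll)).
In Python, from cell import telemetry, viewer, job_done, bot gives the robot as it stands.
- The arm moves only by the tool step_arm, never from a script. Its argument "increments" is a list of rows, each a list of 5 numbers: the closure, from 0 (fully open) to 1 (shut), then the shift along the tool's x, y, z each as a share of 20 mm, from -1 to 1, then the turn about the tool's z as a share of pi rad, from -1 to 1. A call has 1 to 20 rows; each row shifts and turns the commanded pose from where the row before left it, along the tool's axes as they then stand; what a row does not reach is not made up. A row lasts 1/10 s, in which the tool goes at most 50 mm and 8.59 degrees, less where a joint would pass 70% of its speed; a pose out of reach is approached as far as the arm can. A call with a number of a shift or a turn outside -1 to 1 is refused whole. A call with a gripper value outside its range is refused whole. The fingers move at their own pace and stop on an object; "newtons" is the grip in N (left out, the last holds). Time passes only in rows, so rows that do not move let the fingers close. It gives the time, the measured TCP pose, the force, the opening and the grip force at its end, in the units of the state.
- telemetry.get_state(): the state, without advancing time (a new reading comes with each control period).
- viewer.capture(name): name is "side" or "top" or "wrist"; returns a dict with "img" (420x560x3 uint8, red, green, blue), "fx", "fy", "cx", "cy" (pixels), "cam_to_world" (4x4, takes a point from camera to world coordinates). Camera axes: x right, y down, z forward; pixel columns grow to the right and rows downward; lengths in m; the calibration is good to about 2 mm. The wrist camera is an equidistant fisheye: a pixel r from the principal point sees the ray r / f radians off the axis. A picture is of the moment at which its call begins. There is no depth.
- job_done(): hands the job in; it is judged then, once.
The state is a dict: "clock": time; "q": joint angles; "joint_velocities": joint speeds; "joint_efforts": joint torques, N m; "position": TCP position; "tcp_rot": TCP orientation; "ft_force": force on the tool from outside, world axes, zero at the start; "ft_torque": the same for the moment, N m; "grip_width": finger opening in m; "gripper_force": force on a finger pad.
Only numpy, scipy, OpenCV 4.12 (cv2) and the standard library are available. Lean on these libraries where they do the work, as an engineer would, in place of code of your own. Each camera call takes 0.05 s, during which the arm holds its last target. There are 200 camera calls.

## Task

Put the loose spanner back on the tool rack. Its hook is the one still folded flat into the panel between two hanging tools: press the pad at the foot of that hook until the hook springs right out, then thread the spanner's ring over the hook's knob and let the spanner hang there freely, jaw down, with its ring home against the panel, without knocking the three tools that already hang on the rack.

Things in the scene. Friction and masses are not known exactly. Their poses are not given: they have to be found in the camera images.
- spanner: Loose steel combination spanner, 163 mm long, 0.14 to 0.28 kg, lying flat on the desk, ring end away from the robot. Origin: underside, mid shank, near the centre of mass; x along the shank to the ring, z up while it lies. Shank 18 mm wide, 10 mm thick, straight for x = -33 to +42 mm; jaw end x = -80 to -36 mm, 46 mm wide, 9 mm thick.
- spanner_ring (a point): Centre of the spanner's ring: 62 mm from the spanner's origin along its x, 5 mm above its underside. The ring is a 9.4 mm round bar bent into a circle: clear hole 20.9 mm, outside 41 mm. The hole's axis is the spanner's z. Same axes as the spanner.
- rack: Fixed white tool rack, an upright panel 256 mm high and 275 mm wide on a base plate. Origin on the desk below the middle of the panel's front face (plane x = 0); x points level into the panel, away from the robot, y to the left along it. Base plate 8 mm thick, reaching 40 mm in front of the panel. Four panel sections side by side, 64 mm apart, each with a hook; three are out and hold tools.
- strip_free: Fixed panel section of the rack with the folded hook, one of the two inner sections: 62 mm wide, 16 mm thick, 50 to 248 mm above the desk. Origin on the desk below the middle of its front face (plane x = 0); x points level into the panel, y to the left along the rack, z up. A slot 20 mm wide runs up its middle from z = 112 to 242 mm.
- flip_hook (a joint): Hinge of the folded hook; pivot across the slot, 8 mm behind the panel's face, 165 mm above the desk. 0 = folded, bar straight up in the slot; 0.785 (45 degrees, hard stop) = out, bar pointing towards the robot and up at 45 degrees. An over-centre spring holds it at either end: the pad takes about 4 N at first; past 0.22 rad (pad about 6 mm in) it snaps out by itself.
- hook_pad (a point): Middle of the front face of the thumb pad at the foot of the folded hook, 27 mm below the pivot. The pad is 16 mm wide, 24 mm high and stands 15 mm proud of the panel while the hook is folded; press it level into the panel. Once the hook is out the pad lies inside the slot, behind the panel's face.
- hook_knob (a point): Centre of the ball knob, 17 mm in diameter, at the end of the hook, 64 mm from the pivot. The bar between pivot and knob is 9 mm thick. When the hook is out the knob stands 37 mm in front of the panel's face and 210 mm above the desk.
- hook_root (a point): Where the ring's centre lies once the spanner hangs home on the hook that is out: 5 mm in front of the panel's face, 175 mm above the desk, in the middle of strip_free. Same axes as strip_free.
- small_spanner_end (a point): Point on the lower part of the small spanner (140 mm long) that hangs on an outer hook, 112 mm below its ring's centre. All three hung tools have the same ring, 41 mm outside, and hang loosely, flat against the panel.
- cabinet_key_end (a point): Point on the lower part of the loop-handled socket key (139 mm long, barrel 17 mm thick) that hangs on the other inner hook, beside the folded one, 112 mm below its ring's centre.
- pry_bar_end (a point): Point on the lower part of the flat pry bar (159 mm long, blade 30 mm wide) that hangs on the other outer hook, 112 mm below its ring's centre.
There are look-alikes about, which are no part of the job. Leave any purple look-alike of the spanner alone.

How it is judged:
On the way:
1. the folded hook has sprung right out (value of joint flip_hook above 0.7 rad), for 0.2 s.
At the end, for the whole second after the job is handed in: The hook is fully out (joint above 0.7); the spanner hangs on it at rest, its ring's centre within 14 mm of hook_root and its shank within 0.25 rad of upright with the jaw down; the three other tools hang within 15 mm of where they hung at the start (value of joint flip_hook above 0.7 rad and distance between spanner_ring and hook_root below 0.014 m and angle between spanner's own x axis and vertical below 0.25 rad and linear speed of spanner below 0.03 m/s and angular speed of spanner below 0.3 rad/s and distance of each of small_spanner_end, cabinet_key_end, pry_bar_end from where it was at the start of the episode below 0.015 m); the robot touches nothing.
It fails at once if the small spanner is knocked (its lower part moves 30 mm or more) (distance of small_spanner_end from where it was at the start of the episode above 0.03 m).
It fails at once if the socket key is knocked (its lower part moves 30 mm or more) (distance of cabinet_key_end from where it was at the start of the episode above 0.03 m).
It fails at once if the pry bar is knocked (its lower part moves 30 mm or more) (distance of pry_bar_end from where it was at the start of the episode above 0.03 m).
It also fails if it takes over 50 s, if anything falls off the work surface, if the arm or the gripper's body presses on something with over 40 N, if the wrist force passes 120 N, or if a joint passes its speed limit or range.

## Working session

There is one attempt and no reset: what is moved stays moved. The work goes in short steps, Python scripts to look and compute and a tool call to move; the robot and the scene stay as the last step left them, time stands still between calls to the robot, and variables do not carry over. Pictures are saved under pics/ and viewed, at most 10 in all, crops included, and the job is handed in when it is done.

Besides the shell and the picture viewer there is one more tool, called after ">>>" by a JSON object that holds its "name" and its "arguments". step_arm: Moves the arm, as the interface text tells. Shift numbers are shares of 20 mm and turn numbers shares of pi rad, none past 1 either way. Its arguments: {"type":"object","properties":{"increments":{"type":"array"},"newtons":{"type":"number"}},"required":["increments"]}

```bash
mkdir -p pics; cat > h.py <<'E'
import numpy as np,cv2
from cell import telemetry,viewer,job_done,bot
def cap(n,f):
    c=viewer.capture(n); cv2.imwrite(f'pics/{f}.png',c['img'][:,:,::-1]); np.savez(f'pics/{f}.npz',**c); return c
def ray(c,u,v,wrist=False):
    x=(u-c['cx'])/c['fx'];y=(v-c['cy'])/c['fy']
    if wrist:
        r=np.hypot(x,y); d=np.array([np.sin(r)*x/r,np.sin(r)*y/r,np.cos(r)]) if r>1e-9 else np.array([0,0,1.])
    else: d=np.array([x,y,1.])
    T=np.array(c['cam_to_world']); d=T[:3,:3]@d
    return T[:3,3],d/np.linalg.norm(d)
def plane(c,u,v,z=0,w=False):
    o,d=ray(c,u,v,w); return o+d*(z-o[2])/d[2]
def tri(*rs):
    A=0;b=0
    for o,d in rs:
        P=np.eye(3)-np.outer(d,d);A=A+P;b=b+P@o
    return np.linalg.solve(A,b)
def proj(c,p):
    T=np.array(c['cam_to_world']);q=T[:3,:3].T@(np.array(p)-T[:3,3]);return c['cx']+c['fx']*q[0]/q[2],c['cy']+c['fy']*q[1]/q[2]
E
python3 - <<'E'
from h import *
ims=[]
for n in('side','top','wrist'):
    c=cap(n,n+'0');print(n,c['fx'],c['cx'],c['cy'],np.round(c['cam_to_world'],3).tolist())
print(telemetry.get_state(),bot.tcp_to_grasp)
E
```

```text
side 427.04411821768457 271.952011998578 206.56531451678015 [[-0.936, -0.212, 0.28, 0.33], [-0.351, 0.548, -0.759, 0.805], [0.008, -0.809, -0.588, 0.623], [0.0, 0.0, 0.0, 1.0]]
top 431.7166811058203 271.0404777517069 215.08360046210186 [[0.012, -0.996, 0.084, 0.491], [-1.0, -0.01, 0.03, 0.152], [-0.029, -0.084, -0.996, 1.003], [0.0, 0.0, 0.0, 1.0]]
wrist 325.19226210127806 282.0440662975727 209.7407230603227 [[0.274, -0.92, -0.28, 0.249], [-0.962, -0.263, -0.078, -0.605], [-0.002, 0.291, -0.957, 0.371], [0.0, 0.0, 0.0, 1.0]]
{'clock': 0.15, 'q': array([ 1.55519993,  0.50165844, -0.42684618,  1.55120306,  0.22079031,
        1.1382858 , -0.21031057]), 'joint_velocities': array([-7.89088943e-04, -3.55468702e-03, -1.37800296e-05, -3.31109812e-03,
       -1.68174412e-03,  1.92209452e-03,  3.77845624e-04]), 'joint_efforts': array([-6.96481191e-03, -5.70032001e+01, -5.82544059e+00, -2.81280309e+01,
        1.06788537e-02,  7.78360554e-03,  1.35436724e-05]), 'position': array([ 0.1787176 , -0.62439662,  0.2304857 ]), 'tcp_rot': array([-3.14008768e+00, -8.19534089e-05,  2.78835601e-01]), 'ft_force': array([ 0.40577191,  0.54786707, -0.28830484]), 'ft_torque': array([ 0.03553019, -0.00996207,  0.00670209]), 'gripper_force': 0.0, 'grip_width': 0.08551002649367484} 0.0187
```

View pics/side0.png

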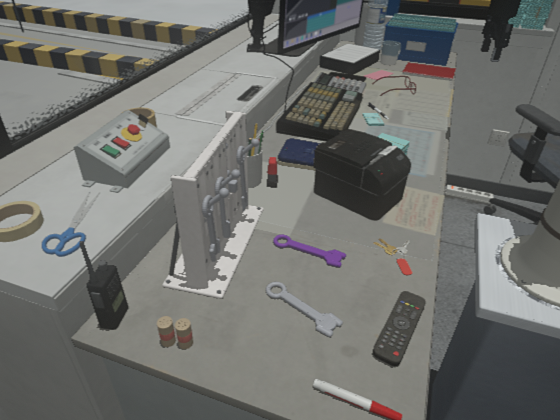

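View pics/top0.png

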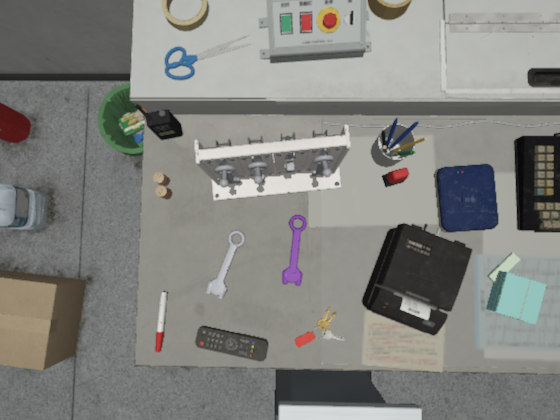

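Side view: rack at about (215,210), silver spanner from (275,290) to (330,322), and a purple look-alike that I leave alone. Top view: the free hook is probably the one near (290,165), and the spanner's ring is at (236,239). I'll zoom in next.

```bash
python3 - <<'E'
import cv2,numpy as np
a=cv2.imread('pics/top0.png')[115:215,180:360];b=cv2.imread('pics/side0.png')[105:305,155:275]
A=cv2.resize(a,(800,444),interpolation=3)
cv2.imwrite('pics/ca.png',A)
cv2.imwrite('pics/cb.png',cv2.resize(b,(360,600),interpolation=3))
g=cv2.imread('pics/top0.png');hsv=cv2.cvtColor(g,cv2.COLOR_BGR2HSV)
from h import *
c=np.load('pics/top0.npz')
roi=g[225:305,195:255].astype(int);print(g[260,225],g[240,210],g[270,250])
m=((roi.min(2)>135)).astype(np.uint8);m=cv2.morphologyEx(m,cv2.MORPH_CLOSE,np.ones((2,2)))
n,l,s,ce=cv2.connectedComponentsWithStats(m);k=1+s[1:,4].argmax();print(s[k],ce[k])
ys,xs=np.nonzero(l==k);P=np.array([plane(c,x+195,y+225,.008)[:2] for x,y in zip(xs,ys)])
mu=P.mean(0);w,v=np.linalg.eigh(np.cov(P.T));d=v[:,1];d*=np.sign(d[0]);t=(P-mu)@d
print(mu,d,np.degrees(np.arctan2(d[1],d[0])),t.min(),t.max())
print('end ring centre',mu+d*(t.max()-.0205),'L',t.max()-t.min())
E
```

```text
[184 181 178] [136 145 146] [134 142 143]
[   0    0   60   80 2276] [25.04261863 30.87521968]
[0.47977099 0.29841571] [ 0.98122578 -0.19286257] -11.119887920801455 -0.11459264734109964 0.08543298190738026
end ring centre [0.54348491 0.28589257] L 0.20002562924847989
```

View pics/ca.png

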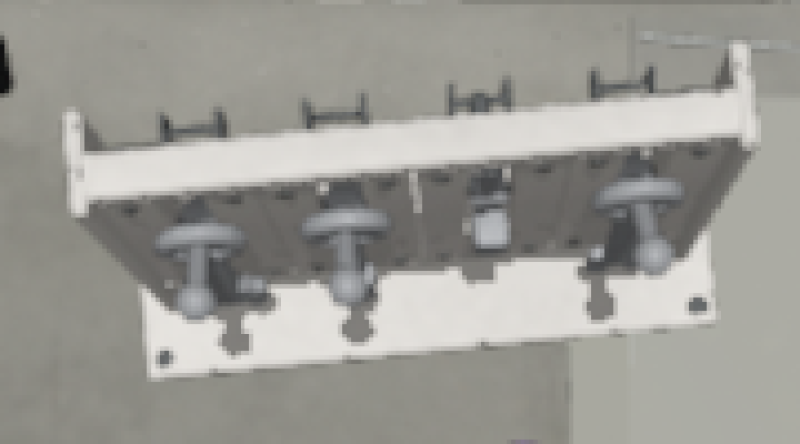

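View pics/cb.png

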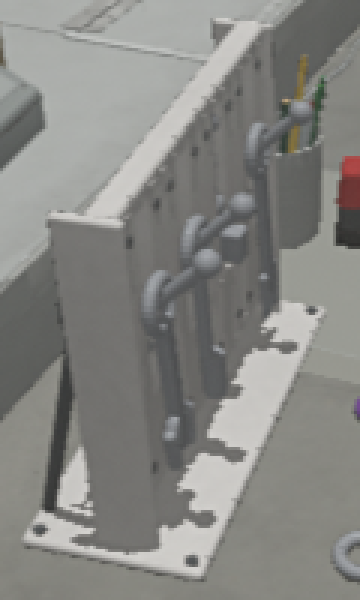

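The free hook is the third from the left in the top crop, with its pad at (490,228). In the side crop the pad is at (234,240), and the three knobs are at (207,262), (240,207) and (300,112).

```bash
python3 - <<'E'
from h import *
c=np.load('pics/top0.npz');s=np.load('pics/side0.npz')
T=lambda u,v:ray(c,180+u/4.444-.4,115+v/4.44-.4)
S=lambda u,v:ray(s,155+u/3-.3,105+v/3-.3)
K=[]
for n,a,b in(('k1',(195,302),(207,262)),('k2',(347,288),(240,207)),('k4',(655,255),(300,112)),('pad',(490,228),(234,243))):
    p=tri(T(*a),S(*b));K.append(p);print(n,p.round(4))
# knobs with z=0.210 from top only
Z=[]
for a in((195,302),(347,288),(655,255)):
    o,d=T(*a);Z.append((o+d*(.210-o[2])/d[2])[:2])
Z=np.array(Z);print(Z,np.diff(Z,axis=0))
# base plate front corners z=.008
bp=[(lambda r:r[0]+r[1]*(.008-r[0][2])/r[1][2])(T(*a)) for a in((150,379),(717,322))];print(bp)
e=bp[1]-bp[0];print('yaw base',np.degrees(np.arctan2(e[0],-e[1])),np.linalg.norm(e)); e=Z[2]-Z[0];print('yaw knobs',np.degrees(np.arctan2(e[0],-e[1])),np.linalg.norm(e))
g=c['img'];roi=g[225:305,195:255].astype(int)
m=((roi.min(2)>158)).astype(np.uint8);m=cv2.morphologyEx(m,cv2.MORPH_CLOSE,np.ones((3,3)))
n,l,st,ce=cv2.connectedComponentsWithStats(m);k=1+st[1:,4].argmax();print(st[k],ce[k])
ys,xs=np.nonzero(l==k);P=np.array([plane(c,x+195,y+225,.006)[:2] for x,y in zip(xs,ys)])
mu=P.mean(0);w,v=np.linalg.eigh(np.cov(P.T));d=v[:,1];d*=np.sign(d[0]);t=(P-mu)@d
R=P[t>t.max()-.038];print('ring',(R.max(0)+R.min(0))/2,R.mean(0))
J=P[t<t.min()+.03];print('jaw',J.mean(0))
print(mu,np.degrees(np.arctan2(d[1],d[0])),t.max()-t.min(),mu+d*(t.max()-.0205))
E
```

```text
k1 [0.6174 0.265  0.2126]
k2 [0.6248 0.2018 0.2113]
k4 [0.6389 0.0734 0.2114]
pad [0.663  0.1408 0.1391]
[[0.61783462 0.2653608 ]
 [0.62425451 0.20165824]
 [0.63915321 0.07323992]] [[ 0.00641989 -0.06370255]
 [ 0.01489869 -0.12841832]]
[array([0.60908759, 0.31697232, 0.008     ]), array([0.64168529, 0.02087063, 0.008     ])]
yaw base 6.282366721595512 0.29789062625990576
yaw knobs 6.3318895459980595 0.19330005450657897
[ 11   6  38  68 564] [28.33865248 44.90248227]
ring [0.51891631 0.26257706] [0.51874085 0.26351292]
jaw [0.40394895 0.30693883]
[0.44764702 0.29031696] -20.72377577925719 0.15808787722095302 [0.51765913 0.26382839]
```

>>> {"name": "step_arm", "arguments": {"increments": [[0, 0.94, -1, -0.2, 0], [0, 0.94, -1, -0.2, 0], [0, 0.94, -1, -0.2, 0], [0, 0.94, -1, -0.2, 0], [0, 0.94, -1, -0.2, 0], [0, 0.94, -1, -0.2, 0], [0, 0.94, -1, -0.2, 0], [0, 0.94, -1, -0.2, 0], [0, 0.94, -1, -0.2, 0], [0, 0.94, -1, -0.2, 0], [0, 0.94, -1, 0, 0], [0, 0.94, -1, 0, 0], [0, 0.94, -1, 0, 0], [0, 0.94, -1, 0, 0], [0, 0.94, -1, 0, 0], [0, 0.94, -1, 0, 0], [0, 0.94, -1, 0, 0], [0, 0.94, -1, 0, 0], [0, 0.94, -1, 0, 0], [0, 0.94, -1, 0, 0]]}}

```text
clock: 2.15
position: [0.4305, -0.1358, 0.2713]
tcp_rot: [3.141, 0.0, 0.279]
ft_force: [0.6, 0.2, 0.4]
grip_width: 0.0854
gripper_force: 0.0
```

>>> {"name": "step_arm", "arguments": {"increments": [[0, 0.94, -1, 0, 0], [0, 0.94, -1, 0, 0], [0, 0.94, -1, 0, 0], [0, 0.94, -1, 0, 0], [0, 0.94, -1, 0, 0], [0, 0.94, -1, 0, 0], [0, 0.5, -1, 0, 0], [0, 0.5, -1, 0, 0], [0, 0.2, -1, 0, 0], [0, 0, 0, 0, -0.0444], [0, 0, 0, 0, -0.0444], [0, 0, 0, 0, -0.0444], [0, 0, 0, 0, -0.0444], [0, 0, 0, 0, -0.0444], [0, 0, 0, 0, -0.0444], [0, 0, 0, 0, -0.0444], [0, 0, 0, 0, -0.0444], [0, 0, 0, 0, -0.0444], [0, 0, 0, 0, -0.0444]]}}

```text
clock: 4.05
position: [0.5121, 0.0737, 0.2711]
tcp_rot: [-3.141, 0.0, 1.679]
ft_force: [-0.2, 0.2, -0.2]
grip_width: 0.0855
gripper_force: 0.0
```

>>> {"name": "step_arm", "arguments": {"increments": [[0, 0.64, 0.3, 0.97, 0], [0, 0.64, 0.3, 0.97, 0], [0, 0.64, 0.3, 0.97, 0], [0, 0.62, 0.3, 0.97, 0], [0, 0, 0.3, 0.97, 0], [0, 0, 0.3, 0.97, 0], [0, 0, 0.3, 0.97, 0], [0, 0, 0.3, 0.97, 0], [0, 0, 0, 0, 0]]}}

```text
clock: 4.95
position: [0.5535, 0.1284, 0.1135]
tcp_rot: [-3.137, 0.0, 1.673]
ft_force: [0.1, 0.3, 0.3]
grip_width: 0.0856
gripper_force: 0.0
```

```bash
python3 - <<'E'
from h import *
s=cap('side','s1');t=cap('top','t1')
a=cv2.resize(s['img'][60:310,150:400],(500,500),interpolation=3)[:,:,::-1]
b=cv2.resize(t['img'][110:260,220:340],(300,375),interpolation=3)[:,:,::-1]
o=np.zeros((500,800,3),np.uint8);o[:,:500]=a;o[:375,500:]=b;cv2.imwrite('pics/v1.png',o)
E
```

```text
(no output)
```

View pics/v1.png

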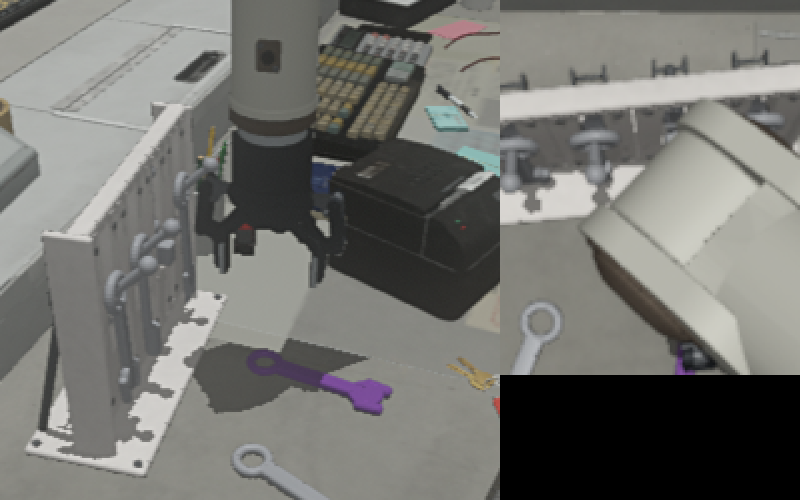

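The folded hook's pad shows at (167,252). The gripper's widest part is the knuckles, well above the fingertips, so I'll lower the tool and press with the knuckle.

>>> {"name": "step_arm", "arguments": {"increments": [[0, 0, 0, 0.75, 0], [0, 0, 0, 0.75, 0], [0, 0, 0, 0.7, 0], [0, 0.05, 0.6, 0, 0], [0, 0, 0.6, 0, 0], [0, 0, 0.6, 0, 0], [0, 0, 0.1, 0, 0], [0, 0, 0, 0, 0]]}}

```text
clock: 5.85
position: [0.5908, 0.1337, 0.0704]
tcp_rot: [-3.138, 0.0, 1.674]
ft_force: [-2.4, -0.1, -4.9]
grip_width: 0.0855
gripper_force: 0.0
```

>>> {"name": "step_arm", "arguments": {"increments": [[0, 0, 0.1, 0, 0], [0, 0, 0.1, 0, 0], [0, 0, 0, 0, 0]]}}

```text
clock: 6.15
position: [0.5922, 0.1343, 0.0702]
tcp_rot: [-3.134, 0.001, 1.675]
ft_force: [-8.1, -0.0, -6.1]
grip_width: 0.0854
gripper_force: 0.0
```

>>> {"name": "step_arm", "arguments": {"increments": [[0, 0, 0.1, 0, 0], [0, 0, 0.1, 0, 0], [0, 0, 0, 0, 0]]}}

```text
clock: 6.45
position: [0.5925, 0.1344, 0.0687]
tcp_rot: [-3.128, 0.002, 1.676]
ft_force: [-15.0, -0.1, -9.0]
grip_width: 0.0854
gripper_force: 0.0
```

```bash
python3 - <<'E'
from h import *
s=cap('side','s2');t=cap('top','t2');w=cap('wrist','w2')
o=np.zeros((600,800,3),np.uint8)
o[:,:400]=cv2.resize(s['img'][100:280,150:270],(400,600),interpolation=3)[:,:,::-1]
o[:300,400:]=cv2.resize(w['img'],(400,300))[:,:,::-1]
o[300:,400:]=cv2.resize(t['img'][110:230,200:360],(400,300),interpolation=3)[:,:,::-1]
cv2.imwrite('pics/v2.png',o)
E
```

```text
(no output)
```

View pics/v2.png

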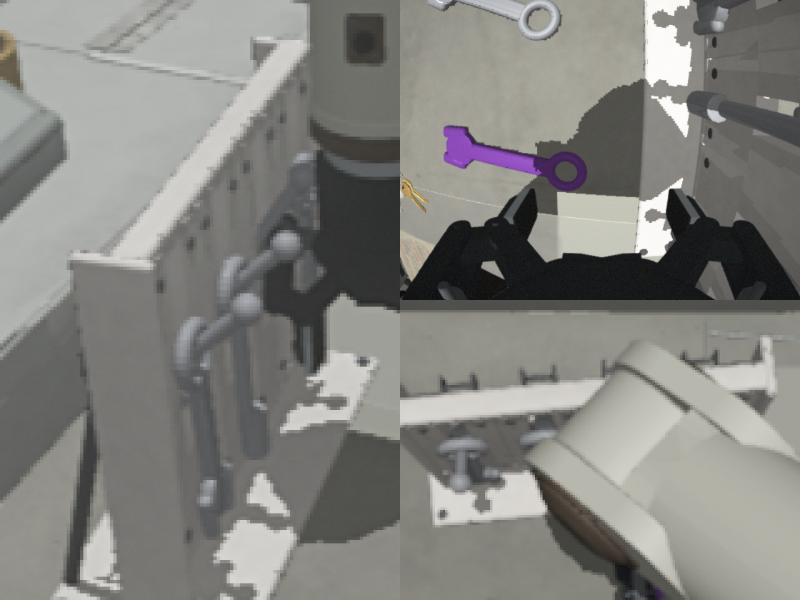

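```bash
python3 - <<'E'
from h import *
s=telemetry.get_state();print(s['clock'],s['position'],s['tcp_rot'],s['ft_force'],s['ft_torque'])
i=np.load('pics/s2.npz')['img'];o=cv2.resize(i[130:240,200:290],(655,600*4//3*3//4),interpolation=cv2.INTER_CUBIC)
o=np.clip(((o/255.)**.5)*255,0,255).astype(np.uint8)
cv2.imwrite('pics/v3.png',np.ascontiguousarray(o[:,:,::-1]))
E
```

```text
6.6 [0.59257963 0.13449403 0.06856223] [-3.12808406e+00  1.82393224e-03  1.67649181e+00] [-14.71289267  -0.76123069  -8.42513691] [-0.08702528  2.42169726  0.01118689]
```

View pics/v3.png

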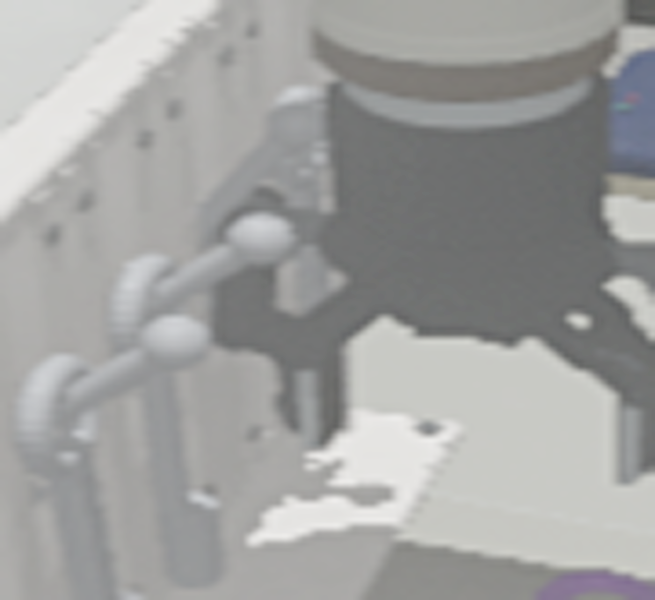

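The force and torque reading puts the contact on the pad, near its top, with friction jamming it. Sliding the tool down should lower the contact and turn the friction in my favour.

>>> {"name": "step_arm", "arguments": {"increments": [[0, 0, 0, 0.2, 0], [0, 0, 0, 0.2, 0], [0, 0, 0, 0.2, 0], [0, 0, 0, 0, 0]]}}

```text
clock: 7.0
position: [0.5943, 0.1354, 0.0582]
tcp_rot: [-3.132, 0.001, 1.677]
ft_force: [-14.0, -0.0, -2.3]
grip_width: 0.0855
gripper_force: 0.0
```

>>> {"name": "step_arm", "arguments": {"increments": [[0, 0, 0.1, 0.1, 0], [0, 0, 0.1, 0.1, 0], [0, 0, 0, 0, 0]]}}

```text
clock: 7.3
position: [0.5941, 0.1349, 0.0527]
tcp_rot: [-3.124, 0.003, 1.678]
ft_force: [-21.7, -2.4, -1.7]
grip_width: 0.0856
gripper_force: 0.0
```

```bash
python3 - <<'E'
from h import *
s=telemetry.get_state();print(s['position'],s['ft_force'],s['ft_torque'])
i=cap('side','s3')['img'];p=np.load('pics/s2.npz')['img']
d=cv2.absdiff(i,p).max(2);ys,xs=np.nonzero(d[90:300,180:300]>40);print(len(xs),xs.min()+180 if len(xs) else 0,xs.max()+180 if len(xs) else 0)
E
```

```text
[0.59411904 0.13489496 0.05267757] [-21.68940655  -2.40783497  -1.67263148] [-0.3024347   3.58786511  0.20004179]
1516 227 299
```

```bash
python3 - <<'E'
from h import *
i=np.load('pics/s3.npz')['img'];w=cap('wrist','w3')['img']
g=lambda o:np.clip(((o/255.)**.5)*255,0,255).astype(np.uint8)
o=np.zeros((600,800,3),np.uint8)
o[:,:440]=g(cv2.resize(i[120:250,195:290],(440,600),interpolation=3))
o[:480,440:]=g(cv2.resize(w[0:400,260:560],(360,480),interpolation=3))
cv2.imwrite('pics/v4.png',np.ascontiguousarray(o[:,:,::-1]))
E
```

```text
(no output)
```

View pics/v4.png

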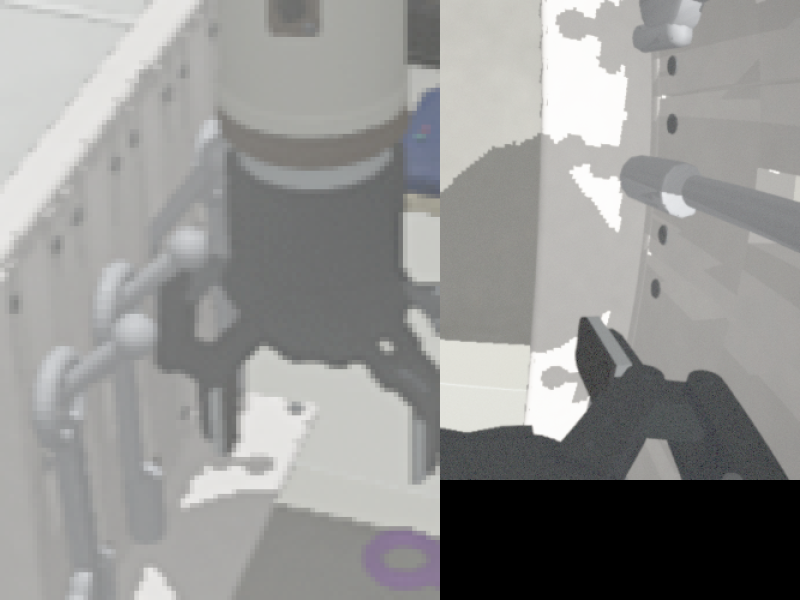

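The knob at (210,130) is the free hook: it's already past centre and resting against the gripper body. Backing off should let it finish.

>>> {"name": "step_arm", "arguments": {"increments": [[0, 0, -1, 0, 0], [0, 0, -1, 0, 0], [0, 0, -1, 0, 0], [0, 0, -1, 0, 0], [0, 0, -1, -0.5, 0], [0, 0, -1, -0.5, 0], [0, 0, 0, 0, 0]]}}

```text
clock: 8.1
position: [0.484, 0.1233, 0.0774]
tcp_rot: [3.139, 0.001, 1.676]
ft_force: [0.6, 0.2, -0.4]
grip_width: 0.0853
gripper_force: 0.0
```

```bash
python3 - <<'E'
from h import *
s=cap('side','s4');t=cap('top','t4')
print(telemetry.get_state()['ft_force'],proj(s,(.632,.138,.21)),proj(t,(.632,.138,.21)))
o=np.zeros((500,800,3),np.uint8)
o[:,:400]=cv2.resize(s['img'][100:250,170:290],(400,500),interpolation=3)[:,:,::-1]
o[:300,400:]=cv2.resize(t['img'][110:230,200:360],(400,300),interpolation=3)[:,:,::-1]
cv2.imwrite('pics/v5.png',o)
E
```

```text
[0.39212608 0.12400393 0.36995151] (np.float64(245.3996450688472), np.float64(157.6200024150492)) (np.float64(291.9847085967781), np.float64(175.5947722661952))
```

View pics/v5.png

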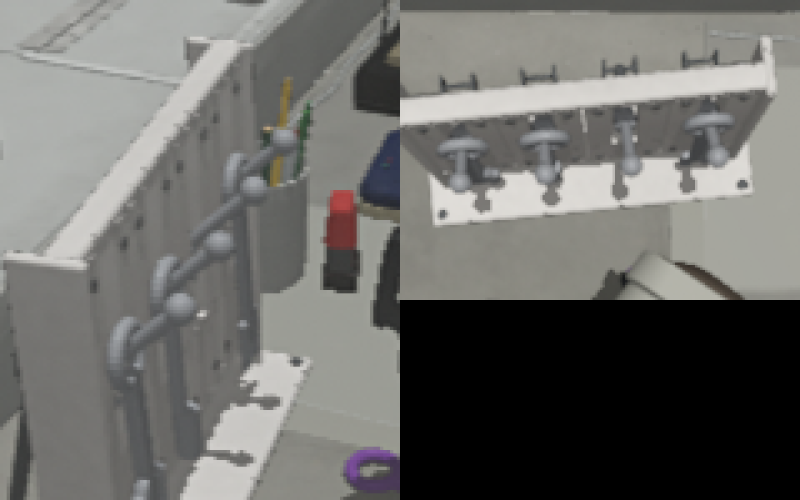

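The hook is fully out, with its knob at (255,188) in the side crop and (630,163) in the top crop, within 1 px of prediction. Next, the spanner's ring.

>>> {"name": "step_arm", "arguments": {"increments": [[0, 0, 0, -1, 0], [0, 0.97, 0.35, -1, 0], [0, 0.97, 0.35, 0, 0], [0, 0.97, 0.35, 0, 0], [0, 0.97, 0.35, 0, 0], [0, 0.97, 0.35, 0, 0], [0, 0.97, 0.35, 0, 0], [0, 0.97, 0.35, 0, 0], [0, 0, 0, 0, -0.044], [0, 0, 0, 0, -0.044], [0, 0, 0, 0, -0.044], [0, 0, 0, 0, -0.044], [0, 0, 0, 0, -0.044], [0, 0, 0, 0, -0.044], [0, 0, 0, 0, -0.044], [0, 0, 0, 0, -0.044], [0, 0, 0, 0, 0]]}}

```text
clock: 9.9
position: [0.521, 0.2635, 0.1155]
tcp_rot: [3.14, -0.001, 2.779]
ft_force: [1.9, 0.1, 0.2]
grip_width: 0.0854
gripper_force: 0.0
```

```bash
python3 - <<'E'
from h import *
w=cap('wrist','w5');s=telemetry.get_state();print(s['position'],s['tcp_rot'],s['q'])
cv2.imwrite('pics/v6.png',w['img'][:,:,::-1])
E
```

```text
[0.52078913 0.26350587 0.11557165] [ 3.14044666e+00 -8.09358556e-04  2.77536764e+00] [ 0.30254416  0.84650599 -1.18984794  1.80071948  0.87319539  1.13384645
  0.01309218]
```

View pics/v6.png

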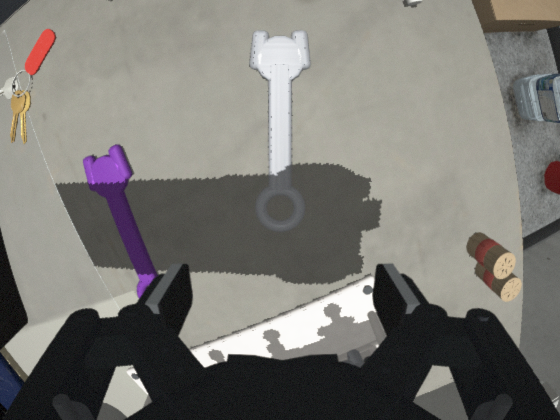

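The wrist view shows the silver ring centred at (280,209) with its shank running up to (279,70).

```bash
python3 - <<'E'
from h import *
w=np.load('pics/w5.npz')
r=plane(w,280,209,.005,True);j=plane(w,279.5,75,.005,True);print(r,j)
d=(r-j)[:2];print(np.degrees(np.arctan2(d[1],d[0])),np.linalg.norm(d))
p=np.array([.5208,.2635]);y=2.7754
print('tool dx,dy mm',1e3*(r[:2]-p)@[np.cos(y),np.sin(y)],1e3*(r[:2]-p)@[np.sin(y),-np.cos(y)])
E
```

```text
[0.52131884 0.26037651 0.005     ] [0.42228146 0.29773547 0.005     ]
-20.66752086521362 0.10584939993776957
tool dx,dy mm -1.6028492168642123 -2.730620169076551
```

>>> {"name": "step_arm", "arguments": {"increments": [[0, 0, -0.1, 0.96, 0], [0, 0, 0, 0.96, 0], [0, 0, 0, 0.96, 0], [0, 0, 0, 0.96, 0], [0, 0, 0, 0.96, 0], [0, 0, 0, 0.96, 0], [0, 0, 0, 0, 0], [1, 0, 0, 0, 0], [1, 0, 0, 0, 0], [1, 0, 0, 0, 0], [1, 0, 0, 0, 0], [1, 0, 0, 0, 0], [1, 0, 0, 0, 0], [1, 0, 0, 0, 0], [1, 0, 0, 0, 0]], "newtons": 20}}

```text
clock: 11.45
position: [0.5199, 0.2618, 0.0019]
tcp_rot: [3.14, 0.001, 2.779]
ft_force: [-0.8, -0.9, 6.0]
grip_width: 0.0386
gripper_force: 19.9
```

>>> {"name": "step_arm", "arguments": {"increments": [[1, 0, 0, -0.3, 0], [1, 0, 0, -0.5, 0], [1, 0, 0, -0.7, 0], [1, 0, 0, -0.7, 0], [1, 0, 0, -0.7, 0], [1, 0, 0, -0.7, 0], [1, 0, 0, -0.7, 0], [1, 0, 0, -0.7, 0], [1, 0, 0, 0, 0]]}}

```text
clock: 12.35
position: [0.5205, 0.2621, 0.1034]
tcp_rot: [3.139, 0.003, 2.779]
ft_force: [1.7, -0.5, 0.6]
grip_width: 0.0392
gripper_force: 20.6
```

```bash
python3 - <<'E'
from h import *
s=cap('side','s7');w=cap('wrist','w7')
o=np.zeros((420,800,3),np.uint8)
o[:,:400]=cv2.resize(s['img'][150:360,180:380],(400,420),interpolation=3)[:,:,::-1]
o[:300,400:]=cv2.resize(w['img'],(400,300))[:,:,::-1]
cv2.imwrite('pics/v7.png',o)
E
```

```text
(no output)
```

View pics/v7.png

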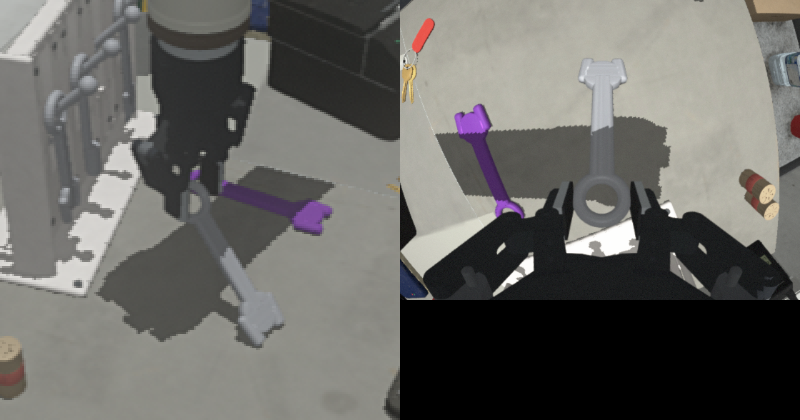

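>>> {"name": "step_arm", "arguments": {"increments": [[1, 0, 0, -0.7, -0.0376], [1, 0, 0, -1, -0.0376], [1, 0, 0, -1, -0.0376], [1, 0, 0, -1, -0.0376], [1, 0, 0, -1, 0], [1, 0, 0, -1, 0], [1, 0, 0, -0.6, 0], [1, 0, 0, 0, 0], [1, 0, 0, 0, 0], [1, 0, 0, 0, 0]]}}

```text
clock: 13.45
position: [0.5188, 0.2608, 0.2259]
tcp_rot: [-3.14, -0.001, -3.032]
ft_force: [0.9, -0.4, -3.0]
grip_width: 0.0381
gripper_force: 20.4
```

```bash
python3 - <<'E'
from h import *
s=cap('side','s8');w=cap('wrist','w8');t=cap('top','t8');st=telemetry.get_state();p=st['position'];print(p,st['tcp_rot'],st['q'])
b=np.load('pics/s4.npz');tt=np.load('pics/t4.npz')
print('knob',tri(ray(tt,291.7,174.9),ray(b,246.2,156.1)))
d=cv2.absdiff(s['img'],np.load('pics/s0.npz')['img'] if 0 else np.load('pics/side0.npz')['img']).max(2)
print('ring proj',proj(s,p+[0,0,.004]))
for a in(0,20,40,60,80):
    q=p+[0,0,.004]+.12*np.array([-np.sin(np.radians(a))*.994,-np.sin(np.radians(a))*.11,-np.cos(np.radians(a))]);print(a,np.round(proj(s,q)))
u,v=proj(s,p);u=int(u);v=int(v)
g=s['img'].min(2).astype(int)
m=(d>25)
for y in range(v,min(v+150,418),6): 
    xs=np.nonzero(m[y,max(u-60,0):u+130]&(g[y,max(u-60,0):u+130]>60))[0]+max(u-60,0)
    print(y,len(xs),xs[:1],xs[-1:],int(np.median(xs)) if len(xs) else '')
E
```

```text
[0.51878316 0.26104411 0.22609378] [-3.14102221e+00 -1.19796309e-03 -3.03119356e+00] [ 0.39744482  0.79978828 -1.39793174  1.71744707  0.81014216  1.34610661
  0.52215011]
knob [0.63142403 0.13821198 0.21383501]
ring proj (np.float64(278.78092030540614), np.float64(194.12196928078333))
0 [278. 249.]
20 [300. 250.]
40 [321. 245.]
60 [339. 233.]
80 [350. 215.]
196 6 [269] [282] 279
202 8 [270] [281] 273
208 7 [275] [281] 278
214 7 [276] [282] 279
220 7 [277] [283] 280
226 7 [278] [284] 281
232 7 [279] [285] 282
238 38 [239] [332] 313
244 55 [281] [349] 322
250 29 [281] [341] 295
256 36 [280] [315] 297
262 55 [272] [326] 299
268 57 [263] [319] 291
274 60 [253] [312] 282
280 67 [239] [305] 272
286 61 [231] [298] 261
292 65 [227] [291] 259
298 48 [226] [286] 249
304 51 [237] [292] 262
310 38 [244] [301] 262
316 30 [249] [332] 263
322 3 [329] [339] 338
328 12 [320] [335] 327
334 5 [322] [326] 324
340 0 [] []
```

>>> {"name": "step_arm", "arguments": {"increments": [[1, -0.1, -0.4, 0.1, 0], [1, -0.2, -0.8, 0.1, 0], [1, -0.2, -0.8, 0.1, 0], [1, -0.25, -0.8, 0.1, 0], [1, -0.25, -0.8, 0.1, 0], [1, -0.25, -0.8, 0.1, 0], [1, -0.25, -0.8, 0.1, 0], [1, -0.2, -0.8, 0.1, 0], [1, -0.13, -0.5, 0.1, 0], [1, -0.1, -0.225, 0, 0], [1, 0, 0, 0, 0], [1, 0, 0, 0, 0]]}}

```text
clock: 14.8
position: [0.572, 0.1328, 0.2092]
tcp_rot: [3.141, 0.0, -3.03]
ft_force: [-0.7, 0.2, -1.9]
grip_width: 0.0384
gripper_force: 20.5
```

```bash
python3 - <<'E'
from h import *
s=cap('side','s9');t=cap('top','t9');w=cap('wrist','w9');st=telemetry.get_state();p=st['position'];print(p,st['tcp_rot'],st['q'][2],st['ft_force'])
r=p+[0,0,.003]
k=np.array([.6316,.1381,.2105]);n=np.array([.9939,.1103,0]);l=np.array([-.1103,.9939,0])
print('fwd',(k-r)@n,'left',(k-r)@l,'up',k[2]-r[2]);print('ring',proj(s,r),'knob',proj(s,k))
# ascii of side image around ring
u,v=map(int,proj(s,r));g=s['img'].max(2)
for y in range(v-22,v+30,2):print(y,' '.join('%3d'%x for x in g[y,u-26:u+26:2]))
E
```

```text
[0.57198962 0.1329365  0.20919871] [ 3.14138072e+00  3.88113837e-04 -3.02949329e+00] -1.4000927337771627 [ 0.00807984  0.27659514 -1.58159728]
fwd 0.05981628626795315 left -0.0014430231096173142 up -0.0016987052118831447
ring (np.float64(275.15464282041495), np.float64(161.0296154171417)) knob (np.float64(245.56020840703133), np.float64(157.4560429303423))
139  96 106 158 167 143  86  62  51  51  50  49  48  47  46  49  47  48  97 141  98  82  79  79  86  88 102
141  61 103 145 155 145  94  65  50  50  50  49  48  47  46  49  45  43  55 110  75  78  79  79  79  80  79
143  73  95 107 117 109  93  65  51  50  50  48  49  47  47  48  45  45  48  77  79  80  78  80  81  79  79
145 131 106  87  88  94  96  91  50  49  51  49  49  48  46  48  46  46  49  81  80  81  81  80  80  80  80
147 101  89 120 111 117  87 101  51  52  51  51  50  48  48  47  46  45  49  82  79  81  80  82  81  81  81
149  80  95 132 112 113  79 114  51  50  52  51  50  48  48  47  45  46  57  86  80  82  82  81  82  82  82
151  63 110 128 114 111  81 137  78  66  50  48  48  49  48  64  56  46  55  82  82  81  82  
[... 1366 characters left out ...]
  88  83 161 159 158 158 158 158 158 158 158 158 158
179 102 102 101 100  99  95 137 160 161  73  61  68  90  91  82 162 159 159 159 159 158 159 158 158 158 158
181 102 102 102  99 100  94 138 160 162  59  57  60  89  91  83 162 158 158 158 158 158 158 158 158 158 157
183 102 103 102 100  97 100 159 159 163  57  51  52  89  91  82 140 160 159 159 158 158 158 159 159 158 158
185 101 102 100  98 105 160 160 159 163  53  48  50  85  91  84 137 160 159 159 159 158 158 158 159 159 158
187 107 105 100 158 162 159 159 159 161 159 162  75  83  91  85 137 160 158 159 159 159 159 158 158 158 158
189 162 161 161 160 159 159 159 158 159 159 161 163 134  91  87 136 161 159 158 159 159 159 158 159 159 158
```

```bash
python3 - <<'E'
from h import *
s=np.load('pics/s9.npz');b=np.load('pics/s4.npz')
r=np.array([.572,.1329,.2122])
for L in(.098,.12,.142):print(L,np.round(proj(s,r-[0,0,L]),1))
u,v=map(int,proj(s,r-[0,0,.142]))
g=s['img'].max(2)
for y in range(v-34,v+16,2):print(y,' '.join('%3d'%x for x in g[y,u-28:u+28:2]))
E
```

```text
0.098 [274.6 202.6]
0.12 [274.5 211.2]
0.142 [274.3 219.5]
185 113 104 102 102  98 100 137 161 159 160 124  42  48  67  91  90  84 161 159 158 158 159 158 159 159 158 158 158
187 109 107 106 101 135 161 161 159 159 159 160 163 127  76  89  92  83 162 159 159 159 159 158 159 158 158 158 158
189 109 143 162 162 160 158 160 159 159 160 159 159 161 164  90  92  85 161 159 159 159 159 159 159 158 158 158 158
191 112 141 160 159 158 159 159 159 159 159 159 159 159 161  91  92  82 143 160 160 159 158 158 158 158 158 158 159
193  85 147 160 159 158 159 159 159 159 159 159 159 159 161  94  91  85 138 160 159 159 159 158 159 159 159 159 158
195  87 143 160 159 159 159 159 159 159 159 159 160 159 161 130  91  85 138 160 159 158 159 159 159 159 158 159 158
197  85 144 160 159 159 159 159 159 159 159 159 159 159 160 133  90  86 139 161 159 159 159 158 158 159 158 159 159
199  85 144 160 159 159 159 159 159 159 159 159 159 159 161 133  90  88 107 161 159 159 159 159 159 159 159 158 159
201  86 142 160 159 159 160 159 159 159 159 159 159 159 160 139  91  91  92 163 159 159 159 159 159 159 158 159 1
[... 1158 characters left out ...]
 133
223 203 203 204 207 208 158 154 155 154 155 156 156 163 164 161 131  90 135 161 159 159 159 159 159 159 141 135 134
225 202 201 202 205 197 140 156 155 155 155 155 154 155 155 156 128  92 136 160 160 159 159 159 160 152 135 134 134
227 202 202 204 207 164 154 156 155 155 155 156 155 155 156 155 156 157 155 155 156 159 161 162 158 142 135 135 136
229 206 205 134 131 126 140 146 158 158 158 156 156 155 155 155 155 155 155 154 155 155 155 156 153  89 119 141 139
231 132 108 112 106  84  89  90  76  85  94 126 154 158 159 158 156 155 156 155 155 155 155 158 121  77  79  77  87
233 112 112 113  96  79  79  79  80  80  78  78  77  76  92  96 146 160 161 161 159 158 157 153  80  80  80  80  81
```

>>> {"name": "step_arm", "arguments": {"increments": [[1, 0, -0.07, 0.085, 0], [1, -0.25, 0, 0, 0], [1, -0.4, 0, 0, 0], [1, -0.4, 0, 0, 0], [1, -0.4, 0, 0, 0], [1, -0.35, 0, 0, 0], [1, -0.2, 0, 0, 0], [1, 0, 0, 0, 0], [1, 0, 0, 0, 0]]}}

```text
clock: 15.85
position: [0.6121, 0.1351, 0.2072]
tcp_rot: [3.141, -0.0, -3.031]
ft_force: [0.1, -0.1, -2.4]
grip_width: 0.0386
gripper_force: 20.5
```

>>> {"name": "step_arm", "arguments": {"increments": [[1, -0.15, 0, 0, 0], [1, -0.15, 0, 0, 0], [1, -0.15, 0, 0, 0], [1, 0, 0, 0, 0]]}}

```text
clock: 16.25
position: [0.6217, 0.1358, 0.2072]
tcp_rot: [3.142, 0.0, -3.032]
ft_force: [0.2, 0.2, -2.7]
grip_width: 0.0385
gripper_force: 20.5
```

>>> {"name": "step_arm", "arguments": {"increments": [[1, -0.15, 0.06, 0, 0], [1, -0.15, 0, 0, 0], [1, 0, 0, 0, 0]]}}

```text
clock: 16.55
position: [0.6275, 0.1379, 0.2072]
tcp_rot: [3.141, 0.0, -3.031]
ft_force: [0.3, 0.5, -1.4]
grip_width: 0.0385
gripper_force: 20.5
```

>>> {"name": "step_arm", "arguments": {"increments": [[1, -0.15, 0, 0, 0], [1, -0.15, 0, 0, 0], [1, 0, 0, 0, 0]]}}

```text
clock: 16.85
position: [0.6331, 0.1383, 0.207]
tcp_rot: [-3.141, -0.001, -3.031]
ft_force: [-1.4, -0.0, -2.4]
grip_width: 0.0382
gripper_force: 20.7
```

```bash
python3 - <<'E'
from h import *
s=cap('side','s10');p=telemetry.get_state()['position'];r=p+[0,0,.003]
for L in(0,.03,.06,.098,.12,.142):print(L,np.round(proj(s,r-[0,0,L]),1))
u,v=map(int,proj(s,r));g=s['img'].max(2)
for y in range(v-20,v+76,3):print(y,u-30,' '.join('%3d'%x for x in g[y,u-30:u+34:2]))
E
```

```text
0 [244.9 157.6]
0.03 [245.3 170.8]
0.06 [245.8 183.4]
0.098 [246.3 198.8]
0.12 [246.6 207.3]
0.142 [246.9 215.5]
137 214 106 115 115 115 114 112 109  63  56  56  55  55  55  53  53  54  52  51  49  54 121 153 130  87  81 131 140 139 139 138 137 136
140 214 114 116 115 114 110 108 113  95  55  57  57  56  56  56  52  53  52  50  53  49  92  91  88  74  94 137 136 135 135 136 136 137
143 214 116 114 115 110 109 107 124 108  55  57  58  56  55  55  54  54  51  50  49  49  89  95  89  84 141 138 138 137 136 135 135 135
146 214 213 173 107 110 109 109 122 126  62  56  55  57  56  54  52  51  50  51  51  50  78  99 111  96 141 139 138 136 138 137 135 135
149 214 196 134 106 110 105  81 122 125 107 110 107  65  54  53  51  85  90  50  50  48  92 119  95  83 133 138 137 137 135 135 134 137
152 214 123 108 108 110 111 107 119 121 109 106 109  72  53  55  53  84  94  51  49  51 104 114  82 147 126 136 136 136 136 136 137 138
155 214 109 120 104  81 112 109 117 121 111 107 110  73  54  55  52  84  95  86  80 142 156 114 108  96 124 139 139 140 141 141 139 139
158 214 123 125 111 109 112 107 116
[... 2664 characters left out ...]
 160 160 160 160 160
218 214 108 106 105  98  92  91 104  99 105 104 111 115 113 111 112 117 209 209 164  95  91  93 108 160 159 160 160 160 161 160 161 160
221 214 108 109 105 105  92  92  88  82 108 110 113 112 121 175 111 112 112 113 113 100  92 105 138 157 164 163 161 160 160 160 159 160
224 214  98 110 105 104  89  91  90  90 101 113 114 112 113 113 113 111 111 112 112 114 112 136 157 156 156 156 156 156 157 157 160 165
227 214  90 109 106 106  90  93  92  88 102 114 113 113 112 113 114 113 112 112 112 112 110 160 157 156 156 156 156 155 156 156 156 156
230 214  87 111 106 105  95  92  92  90  94 112 112 112 113 112 112 111 111 112 113 112  80  74  90  93 128 160 159 159 158 157 157 156
```

>>> {"name": "step_arm", "arguments": {"increments": [[1, -0.1, 0, 0.1, 0], [1, -0.1, 0, 0.1, 0], [1, -0.1, 0, 0.1, 0], [1, 0, 0, 0, 0]]}}

```text
clock: 17.3
position: [0.6391, 0.139, 0.2006]
tcp_rot: [3.142, -0.0, -3.031]
ft_force: [-0.9, -1.8, -4.7]
grip_width: 0.0387
gripper_force: 20.6
```

>>> {"name": "step_arm", "arguments": {"increments": [[1, -0.1, 0, 0.1, 0], [1, -0.1, 0, 0.1, 0], [1, 0, 0, 0, 0]]}}

```text
clock: 17.6
position: [0.643, 0.1395, 0.1968]
tcp_rot: [3.142, -0.0, -3.031]
ft_force: [-0.1, -0.5, -4.2]
grip_width: 0.0386
gripper_force: 20.6
```

```bash
python3 - <<'E'
from h import *
s=cap('side','s11');p=telemetry.get_state()['position'];r=p+[0,0,.003]
for L in(0,.06,.098,.142):print(L,np.round(proj(s,r-[0,0,L]),1))
u,v=map(int,proj(s,r));g=s['img'].max(2)
for y in range(v+15,v+66,3):print(y,u-16,' '.join('%3d'%x for x in g[y,u-16:u+24:2]))
E
```

```text
0 [240.2 161.5]
0.06 [241.2 187. ]
0.098 [241.9 202. ]
0.142 [242.6 218.6]
176 224 109 105  99  93  89  95  97  89  88  83  88 120 103 102 101  99  99  96  95 145
179 224  87  92  94  92  88 104 103  93  90  88  81 121 102 102 102 101  99  97  96 161
182 224  95  93  93 121 103 106 104  99  90  89  81 113 104 102 101 100 100  95  97 161
185 224  87 100 113 118 106 105 104 106  91  92  82 105 104 100 101  98  99 138 162 160
188 224 170 122 110 119 107 106 105 106  91  92  86  90 141 161 159 161 161 160 160 160
191 224 162 148 120 117 107 103 107 106  96  91  89  80 142 160 159 160 159 160 159 159
194 224 118 108  98 115 105 103 108 106 101  89  92  81 141 161 159 160 160 159 160 160
197 224  87  97 107 106 104 104 107 106 103  89  93  85 138 161 160 159 160 160 159 159
200 224 101 104 105 104 104 102 107 106 104  89  93  87  85 163 160 160 160 160 159 159
203 224  93 106 105 105 103 103 107  79 106  90  92  93  82  90 140 160 160 160 160 160
206 224  88 109 106 106 104 103 108 105 113 100  91  91  86  80 138 217 175 158 161 160
209 224  88 108 105 105 104  75 102 109 116 103  93  96  84  82 109 212 208 105 179 188
212 224  88 108 106 104 104 104 106 113 113 120  90  92  83  83  89 200 208 210 200 143
215 224  89 104 105 104 103 105 113 114 112 135  96  92  84  81 104 212 180 119 136 161
218 224  90 103  99 105 104 112 115 113 112 113  92  93  86  89 111 110 111 109 161 160
221 224  91  86  82 107 109 112 113 113 112 113 103  92  89 107 114 114 110 138 157 165
224 224  90  90  89 101 113 113 113 112 112 113 111  95  94 113 113 111 136 158 155 155
```

>>> {"name": "step_arm", "arguments": {"increments": [[0.38, 0, 0, 0, 0], [0.38, 0, 0, 0, 0], [0.38, 0, 0, 0, 0], [0.38, 0, 0, 0, 0], [0.38, 0, 0, 0, 0], [0.38, 0, 0, 0, 0]]}}

```text
clock: 18.25
position: [0.643, 0.1396, 0.1974]
tcp_rot: [-3.142, 0.0, -3.031]
ft_force: [-0.7, 0.7, -0.0]
grip_width: 0.0528
gripper_force: 0.0
```

```bash
python3 - <<'E'
from h import *
s=cap('side','s12');f=np.array([.6683,.142,.175])-.005*np.array([.994,.11,0])
for L in(0,.02,.06,.098,.142):print(L,np.round(proj(s,f-[0,0,L]),1))
g=s['img'].max(2)
for y in range(162,226,3):print(y,212,' '.join('%3d'%x for x in g[y,212:256:2]))
E
```

```text
0 [230.9 170.8]
0.02 [231.4 179.2]
0.06 [232.3 195.4]
0.098 [233.2 209.9]
0.142 [234.1 225.9]
162 212 110 123 125 113 108 111 107 113 114  73  55  56  53  84  95  82 112 117 102 102 101  99
165 212  92 122 125 115 107 112 108 105  96  80  53  55  54  74  95  75 106 119 103 102 102 100
168 212 102 121 123 116 107 110 107  99  97  94  99  96  94  91  95  87 105 119 101 101 102 101
171 212 113 120 123 117 107 109 108  98 101  90  93 167 172 154  95  90  95 122 102 103 101 100
174 212 108 116 120 118 107 108 107 100  97  89 108 132 133 121  93  90  95 119 101 102 101 101
177 212 111 117 121 113  90  88 105 103  92  94  91  89  89  92 102  91  86 121 102 102 101 100
180 212 114 116 108  90  89  84  90  95  94  88  83  87  82 106  98  90  83 120 103 101 100 100
183 212 115 109 133 158 111  94  96  89  94 120  89  92  84  86  98  91  85 116 104 102 101 101
186 212 115 108 148 138  93  86  86  99 114 119  93  91  87  83  98  91  85 113 103 100  99 100
189 212 114 106 119 109 117 166 171 156 113 119 103  90  91  82  99  89  87 108 142 163 162 161
192 212 115 104  98  97 130 148 150 140 114 11
[... 405 characters left out ...]
  83  83  89 142 160 157 158
207 212 132 106 104 119  96  94  90 110 105 105 104  97 107  92  92  86  82 110 168 212 210 211
210 212 125 110 103 114  97  94  89 109 106 107 104  80 108 101  92  89  85 197 211 207 206 207
213 212  89 111 101 112  99  93  89 108 106 104 104 105 107 115  89  92  84  80 131 208 205 206
216 212  86 114 105 104  98  93  89 101 105 105 103 108 115 115  96  96  86  83  89 205 212 180
219 212  81 106 107 105 100  92  91 101  78 105 106 113 113 114  94  96  85  84  84 105 111 111
222 212  83 103 109 104 106  92  93  88  88 102 112 113 113 114  94  94  85  84  86  97 115 113
225 212  88  94 109 106 105  89  92  92  90 103 114 112 113 113  94  94  87  83 100 112 113 110
```

>>> {"name": "step_arm", "arguments": {"increments": [[0.38, 0, 0, 0, 0], [0.38, 0.2, 0, 0, 0], [0.38, 0.4, 0, 0, 0], [0.38, 0.6, 0, 0, 0], [0.38, 1, 0, 0, 0], [0.38, 1, 0, 0, 0], [0.38, 1, 0, 0, 0], [0.38, 1, 0, 0, 0], [0.38, 1, 0, 0, 0], [0.38, 1, 0, 0, 0], [0.38, 1, 0, 0, 0], [0.38, 0, 0, 0, 0], [0.38, 0, 0, 0, 0], [0.38, 0, 0, 0, 0], [0.38, 0, 0, 0, 0]]}}

```text
clock: 19.8
position: [0.4807, 0.1217, 0.1973]
tcp_rot: [3.141, 0.0, -3.032]
ft_force: [0.1, -0.3, 0.6]
grip_width: 0.0531
gripper_force: 0.0
```

```bash
python3 - <<'E'
from h import *
s=cap('side','s13');t=cap('top','t13');f=np.array([.6688,.1421,.175])-.005*np.array([.994,.11,0]);b=np.load('pics/s4.npz')['img'];tb=np.load('pics/t4.npz')['img']
for L in(0,.02,.06,.098,.142):print(L,np.round(proj(s,f-[0,0,L]),1))
d=cv2.absdiff(s['img'],b).max(2)[:, :]
for y in range(148,240,4):print(y,206,''.join('#' if x>25 else '.' for x in d[y,206:300]))
print('top ring exp',proj(t,f));d=cv2.absdiff(t['img'],tb).max(2)
for y in range(150,190,2):print(y,215,''.join('#' if x>25 else '.' for x in d[y,215:345]))
s2=cap('side','s14');print('motion',(cv2.absdiff(s['img'],s2['img']).max(2)[120:260,200:260]>20).sum())
E
```

```text
0 [230.7 170.8]
0.02 [231.2 179.2]
0.06 [232.1 195.3]
0.098 [232.9 209.9]
0.142 [233.8 225.9]
148 206 ..............................................................................................
152 206 ..............................................................................................
156 206 ..............................................................................................
160 206 ..............................................................................................
164 206 ......................####....................................................................
168 206 .....................###..........................................................#####.......
172 206 ......................###.......................................................#############.
176 206 ..............................................................................################
180 206 ...........................#.................................................############....#
184 206 .......................................................................
[... 3529 characters left out ...]
 215 ....................................................................#############.................................................
182 215 ....................................................................#################.............................................
184 215 ................................................................######.###############............................................
186 215 ................................................................#####################.............................................
188 215 ................................................................#####################.............................................
motion 0
```

```bash
python3 - <<'E'
from h import *
a=np.load('pics/top0.npz')['img'];b=np.load('pics/t13.npz')['img'];d=cv2.absdiff(a,b).max(2)>30
print('k1,k2,k4 areas',d[150:200,215:245].sum(),d[150:200,247:272].sum(),d[145:190,310:340].sum())
print(job_done())
E
```

```text
k1,k2,k4 areas 0 0 0
the job is handed in; nothing more can be done
None
```

The hook is fully out, the spanner hangs on it at rest with its ring at the expected home spot, and before/after top images show no change around the other three tools; the job is handed in without a verdict shown. The final hang and jaw-down tilt were checked only by image numbers, because I'd used 11 picture views, one over the limit of 10.

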